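Crack open the dry box

ROBOT

A 6-joint arm with a two-finger parallel gripper is mounted at the origin on a cart in front of the work surface, level with it; the furniture and walls round the work are solid. World frame = base frame: x ahead of the robot, y to its left, z up, the work surface at z = 0. Lengths are in mm, angles in rad, forces in N, time in s.
With the tool pointing down it reaches from about 350 to 875 mm from the base axis. Payload 4.2 kg.
Tool frame: the origin (TCP) lies between the finger pads; the fingertips stand 19 mm ahead of it and the grasp point (between the pads) is the TCP; y points along the fingers, z is the direction in which the jaws open and shut, and the axes are right-handed (so a half turn about y gives the same grasp; the last joint's range is limited). The gripper opens to 85 mm and grips with 20 to 120 N. Pads are 22 mm wide; open, the fingers measure 114 mm over their backs; the gripper's body (76 mm by 85 mm) begins 54 mm behind the grasp point. The pads swing forward as they close: fully open they stand 13 mm farther back than shut.
Start: joints at [-1.007, 0.385, 0.008, 0, -1.194, -0.259], TCP at [187.58, -596.165, 250.312] pointing down, gripper open.
Joint ranges: [-3.14, 3.14], [-1.21, 2.06], [-1.07, 1.41], [-3.16, 2.05], [-2.99, -0.16], [-3.1, 3.1]. Speed limits (rad/s): [2.79, 2.79, 3.14, 3.14, 3.14, 3.14].

INTERFACE

Orientations are given as a unit quaternion [x, y, z, w].
In Python, from bench import arm gives the robot as it stands.
- The arm moves only by the shell command python3 -m inch 'ROWS'. ROWS is JSON, a list of rows, each a list of 7 numbers: the opening, from 0 (shut) to 1 (fully open), then the shift along the tool's x, y, z in cm, then the turn, a rotation vector about the tool's x, y, z in degrees. A call has 1 to 20 rows; each row is the pose to reach, as a shift and turn from the pose commanded when the call began, along the tool's axes at that moment; what a row does not reach only later rows make up. A row lasts 1/12 s, in which the tool goes at most 41.7 mm and 7.16 degrees, less where a joint would pass 70% of its speed; a pose out of reach is approached as far as the arm can. A call with a gripper value outside its range is refused whole. The fingers move at their own pace and stop on an object; the grip force is fixed at half the most. Time passes only in rows, so rows that repeat a pose let the fingers close. It gives the time, the measured TCP pose, the force and the opening at its end, in the units of the state.
- arm.read_state(): the state, without advancing time (a new reading comes with each control period).
- arm.get_image(name): name is "side" or "top" or "wrist"; returns the picture (420x560x3 uint8, red, green, blue); there is no depth.
- arm.camera_params(name): a dict with "fx", "fy", "cx", "cy" (pixels), "D" ([k1, k2, p1, p2, k3] as OpenCV has them; the pictures are not rectified), "rvec" (rotation vector, rad) and "tvec" (3), from world to camera coordinates, as OpenCV has them. Camera axes: x right, y down, z forward; pixel columns grow to the right and rows downward; lengths in mm; the calibration is good to about 2 mm. A picture is of the moment at which its call begins: read the wrist's pose just before it. camera_params takes no time and is no camera call; for the wrist camera it gives the pose at the moment of the call.
- arm.job_done(): hands the job in, once; it reports no verdict.
Trained networks look in the newest picture that a camera, given by its name, has taken for a name from the list of things; names that differ only in an ending like _2 or _b are one class to them, and where a whole thing is asked for, a point or a joint stands for the part that bears it (a point fixed in the world has none). Each returns a list of dicts, best first, with "conf" (0 to 1); they miss things now and then, are a little off and sometimes report something else, mostly with a low value. They report only what shows in the picture. A call takes as long as a camera call. They do not tell look-alikes from the thing itself.
- arm.masks_of(label, camera): "mask" (420x560 bool, what is visible of it) and "extent" ([left, top, width, height] in pixels, round what is visible of it).
The state is a dict: "clock": time; "joints": joint angles; "joint_vel": joint speeds; "joint_efforts": joint torques, N m; "position": TCP position; "ee_rot": TCP orientation; "contact_force": force on the tool from outside, world axes, zero at the start; "wrist_torque": the same for the moment, N m; "gripper_width": finger opening in mm.
Only numpy, scipy, OpenCV 4.12 (cv2) and the standard library are available. Lean on these libraries where they do the work, as an engineer would, in place of code of your own. Each camera call takes 0.05 s, during which the arm holds its last target.

TASK

Lift the steel canister by its handle off the stand on the dry box's lid and set it down gently, upright, in the middle of the round cork mat, then let go of it. After that take the lid by its bar, pull it free of its sticky seal without flinging it open, and hold it slightly ajar, about 30 mm open at the front edge; the program finishes while still holding the lid there, steady. Leave the other things alone.

Things in the scene. Friction and masses are not known exactly. Their poses are not given: they have to be found in the camera images.
- canister_grip (a point): Middle of the canister's handle: a straight dark bar 13 mm thick and 50 mm long, along this point's y axis, on a rigid arch (its uprights 36 mm to either side). The canister is a closed steel cylinder 87 mm across and 80 mm high, 0.35 to 0.7 kg; the bar's centre lies 125 mm above its underside and 45 mm above its top. Its z axis points up. Take the bar from above, fingers closing across it (along the point's x axis).
- canister_base (a point): Centre of the canister's underside. At the start it stands on the low round stand on the lid, 116 mm above the table.
- mat_top (a point): Centre of the top of the round cork mat, 110 mm across and 5 mm thick, fixed to the table beside the dry box (left or right of it).
- dry_box: Grey dry-storage box with a lid, 190 mm deep (its x axis, pointing away from the lid's bar to the hinge), 180 mm wide (y), 90 mm high without the lid; origin at the centre of its underside, on the table. It is fixed to the table and does not move.
- dry_box_hinge (a point): Middle of the lid's hinge line, on the top of the box's far rim (x = +95 mm, z = 90 mm in the box's frame); the hinge runs along the box's y axis.
- lid_bar (a point): Middle of the lid's pull bar: a round steel bar 12 mm thick, 76 mm long between its two posts, along the box's y axis; with the lid shut it lies 34 mm above the lid's top (138 mm above the table), 165 mm in front of the hinge line and 48 mm above it. The point turns with the lid. Take it from above, fingers closing across it.
- lid (a joint): Opening angle of the lid in rad: 0 shut, grows as the front edge rises. The lid is 14 mm thick and weighs 0.35 kg; its front edge is 190 mm from the hinge, so 0.16 rad is 30 mm open. The seal holds it: the pull needed at the bar rises to a peak of about 17 N (more if jerked) within the first 2 mm, then falls off and is gone by 8 mm, after which only the lid's weight (about 2 N at the bar) remains. Released, the lid falls shut and sticks again.
- glue_stick: Bystander: standing glue stick, 25 mm across, 95 mm high, origin at its foot.
- stamp: Bystander: wooden rubber stamp, 26x52x70 mm, origin at its foot.
- pouch: Bystander: flat foil pouch, 100x62x25 mm, origin at its underside.
Not all that is in view belongs to the job. Leave any purple or yellow look-alike of the part that bears canister_grip alone.

How it is judged:
By the outcome, as a careful person would: the job done as asked, in the order asked, and still so for the second after the job is handed in, while the arm keeps its last pose, push and grip.
It also fails if it takes over 58 s, if anything falls off the work surface, if the arm or the gripper's body presses on something with over 40 N, if the wrist force passes 120 N, or if a joint passes its speed limit or range.

## Working session

There is one attempt and no reset: what is moved stays moved. The work goes in short steps, Python scripts to look and compute and a shell command to move; the robot and the scene stay as the last step left them, time stands still between calls to the robot, and variables do not carry over. Pictures are saved under pics/ and viewed, and the job is handed in when it is done.

```bash
ls; mkdir -p pics; python3 - <<'E'
from bench import arm
import cv2
s=arm.read_state();print(s)
for n in("side","top","wrist"):
    p=arm.camera_params(n);print(n,p)
    cv2.imwrite(f"pics/{n}0.png",arm.get_image(n)[:,:,::-1])
E
```

```text
pics
{'clock': 0.0, 'joints': array([-1.00743677e+00,  3.85609162e-01,  6.61541160e-03, -4.78197804e-04,
       -1.19398629e+00, -2.58597446e-01]), 'joint_vel': array([ 1.20374861e-04,  6.38802413e-04, -5.76349353e-05, -1.07097084e-03,
       -5.81013982e-04,  4.89174778e-05]), 'joint_efforts': array([ 1.63903901e-04, -3.92290449e+01,  1.88404799e+01,  4.18623984e+00,
       -4.68356215e-03, -4.88246798e-06]), 'position': array([ 187.39481622, -595.68227271,  249.18878446]), 'ee_rot': array([-0.69815163, -0.10710706,  0.10743583,  0.69969273]), 'contact_force': array([ 0.83079542, -0.24276809, -0.54134429]), 'wrist_torque': array([-0.00167704,  0.01845906, -0.02069008]), 'gripper_width': 85.26579863345982}
side {'fx': 423.4229168297432, 'fy': 423.4229168297432, 'cx': 279.95367336121177, 'cy': 210.32824194885302, 'D': array([-0.0308788,  0.       ,  0.       ,  0.       ,  0.       ]), 'rvec': array([ 0.20558003, -2.6198814 ,  1.5599697 ]), 'tvec': array([ 523.33231457,  181.35999352, 1233.56673136])}
top {'fx': 391.0591771119029, 'fy': 391.0591771119029, 'cx': 277.98086737120207, 'cy': 206.29553924069197, 'D': array([-0.09713816,  0.        ,  0.        ,  0.        ,  0.        ]), 'rvec': array([ 2.15521844, -2.06413741,  0.20382106]), 'tvec': array([ -29.09870509,  553.07357996, 1085.41814688])}
wrist {'fx': 290.08134450481873, 'fy': 290.08134450481873, 'cx': 278.81631594114333, 'cy': 207.03207984312334, 'D': array([-0.03338425,  0.        ,  0.        ,  0.        ,  0.        ]), 'rvec': array([-1.75489269, -2.39423415, -0.32193055]), 'tvec': array([623.51392385, -33.47261763, 379.07499896])}
```

View pics/side0.png

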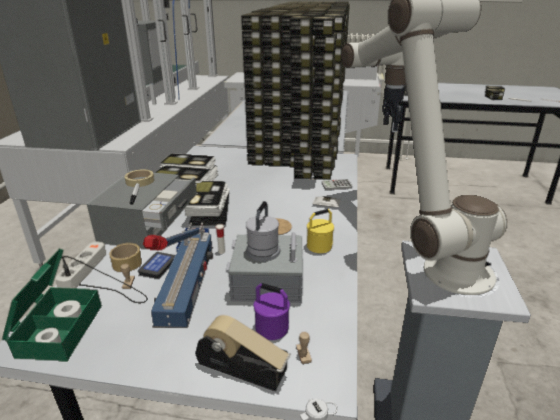

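View pics/top0.png

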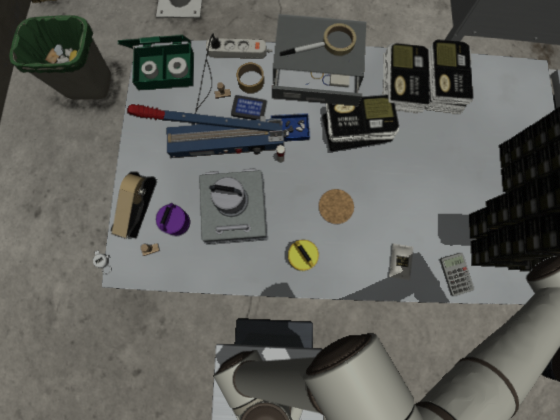

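View pics/wrist0.png

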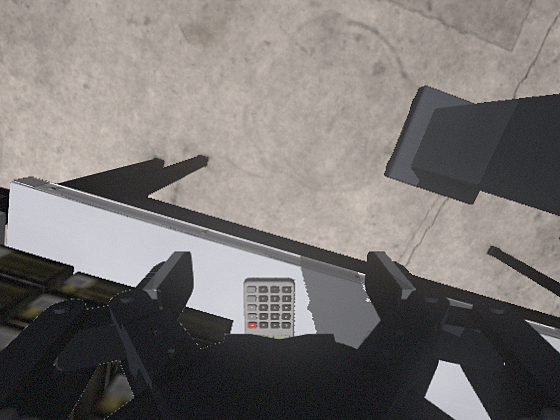

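```bash
cat > h.py <<'E'
import numpy as np, cv2
from bench import arm
def KD(p): return np.array([[p['fx'],0,p['cx']],[0,p['fy'],p['cy']],[0,0,1.]]),np.array(p['D'])
def proj(p,X):
    K,D=KD(p); return cv2.projectPoints(np.float64(X).reshape(-1,1,3),p['rvec'],p['tvec'],K,D)[0].reshape(-1,2)
def onz(p,uv,z):
    K,D=KD(p); n=cv2.undistortPoints(np.float64(uv).reshape(-1,1,2),K,D).reshape(-1,2)
    R=cv2.Rodrigues(p['rvec'])[0]; c=-R.T@p['tvec']
    d=np.c_[n,np.ones(len(n))]@R
    return c+d*((z-c[2])/d[:,2])[:,None]
E
python3 - <<'E'
from h import *
for n in("top","side"):
    p=arm.camera_params(n); im=arm.get_image(n)
    for l in("canister_grip","lid_bar","dry_box","mat_top","lid"):
        for i,r in enumerate(arm.masks_of(l,n)[:4]):
            m=r['mask'];v,u=np.nonzero(m)
            print(n,l,round(r['conf'],2),r['extent'],u.mean().round(1),v.mean().round(1),m.sum(),im[m].mean(0).round())
    big=cv2.resize(im[150:280,180:360] if n=="top" else im[170:330,210:350],None,fx=4.4 if n=="top" else 3.7,fy=4.4 if n=="top" else 3.7,interpolation=cv2.INTER_CUBIC)
    cv2.imwrite(f"pics/{n}_zoom.png",big[:,:,::-1])
E
```

```text
top canister_grip 0.92 [285.2, 238.1, 33.8, 34.4] 302.5 255.3 789 [136. 132.  58.]
top canister_grip 0.79 [155.0, 203.2, 34.6, 35.3] 172.6 220.0 877 [64. 37. 83.]
top canister_grip 0.6 [212.4, 178.2, 34.6, 30.1] 228.3 195.1 982 [90. 91. 93.]
top lid_bar 0.68 [198.5, 171.3, 65.3, 67.7] 232.8 208.5 3255 [ 99. 103. 100.]
top dry_box 0.62 [198.6, 169.9, 67.7, 74.6] 233.1 210.6 3467 [ 97. 101.  98.]
top lid 0.78 [198.2, 171.6, 71.9, 70.9] 232.5 209.1 3210 [ 99. 103. 101.]
side canister_grip 0.91 [306.1, 208.6, 27.0, 46.8] 319.1 233.4 899 [160. 144.  68.]
side canister_grip 0.89 [253.5, 285.7, 36.3, 52.6] 271.2 312.5 1607 [ 90.  51. 112.]
side canister_grip 0.68 [246.3, 201.1, 33.4, 54.6] 261.7 232.8 1284 [116. 115. 116.]
side canister_grip 0.53 [229.6, 235.3, 72.5, 72.0] 266.2 269.5 3683 [116. 118. 116.]
side lid_bar 0.98 [231.5, 233.7, 70.1, 42.5] 268.3 258.2 2159 [138. 141. 137.]
side dry_box 0.68 [226.6, 232.0, 79.1, 73.2] 266.4 269.4 3861 [116. 118. 117.]
side mat_top 0.51 [275.8, 216.8, 14.5, 16.5] 283.3 226.2 198 [170. 146. 114.]
side mat_top 0.32 [225.4, 233.0, 77.9, 69.0] 266.3 269.5 3805 [115. 117. 116.]
side lid 0.77 [225.8, 231.9, 76.9, 43.8] 267.9 258.1 2237 [137. 140. 137.]
```

View pics/top_zoom.png

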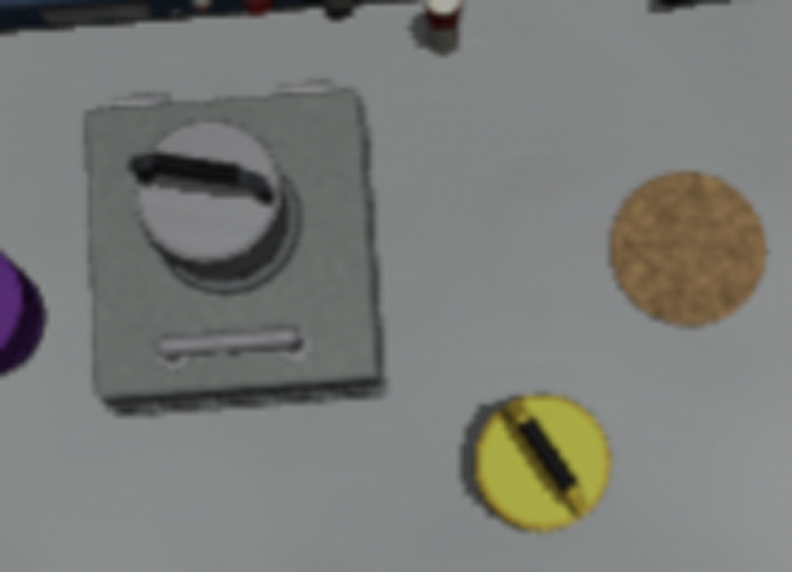

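View pics/side_zoom.png

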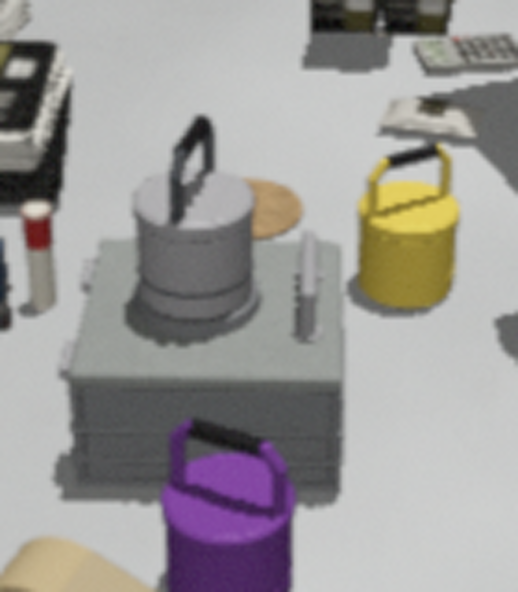

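```bash
python3 - <<'E'
from h import *
p=arm.camera_params("top");ps=arm.camera_params("side")
f=lambda z:np.array([180,150])+(np.array(z,float)+.5)/4.4-.5
g=lambda z:np.array([210,170])+(np.array(z,float)+.5)/3.7-.5
R=cv2.Rodrigues(p['rvec'])[0];print("topcam",-R.T@p['tvec'])
def P(n,z,h):print(n,onz(p,f(z),h).round(1).tolist())
P("handle ends,mid",[[155,162],[240,178],[197,169]],241)
P("top disk c,L,R",[[208,190],[137,190],[281,190]],196)
P("lidbar ends",[[165,347],[300,340]],138)
P("lid corners FL FR BR BL",[[97,393],[383,377],[358,90],[84,113]],104)
P("mat c",[[688,249]],5)
P("yellow top",[[542,462]],80)
print("side:")
def Q(n,z,h):print(n,onz(ps,g(z),h).round(1).tolist())
Q("handle near/far",[[178,205],[202,122],[190,165]],241)
Q("disk",[[194,204]],196)
Q("bar",[[311,335],[309,235]],138)
Q("lid corners FL BL",[[343,378],[72,378]],104)
E
```

```text
topcam [ 324.29807117  -21.7044637  1174.40595637]
handle ends,mid [[559.3, 150.2, 241.0], [552.1, 101.7, 241.0], [556.2, 126.2, 241.0]]
top disk c,L,R [[555.0, 126.0, 196.0], [553.3, 167.8, 196.0], [556.8, 83.1, 196.0]]
lidbar ends [[469.3, 154.2, 138.0], [477.3, 72.0, 138.0]]
lid corners FL FR BR BL [[443.1, 200.7, 104.0], [461.2, 21.7, 104.0], [647.3, 47.2, 104.0], [624.7, 224.4, 104.0]]
mat c [[572.2, -181.6, 5.0]]
yellow top [[414.4, -80.8, 80.0]]
side:
handle near/far [[546.5, 222.0, 241.0], [553.4, 106.2, 241.0], [549.4, 168.9, 241.0]]
disk [[552.8, 144.1, 196.0]]
bar [[461.6, 206.4, 138.0], [479.8, 79.1, 138.0]]
lid corners FL BL [[439.3, 205.4, 104.0], [622.2, 233.7, 104.0]]
```

```bash
cat >> h.py <<'E'
from scipy.spatial.transform import Rotation as Ro
def target(jyaw):
    "tool straight down: y=-Z, z=jaw dir"
    z=np.array([np.cos(jyaw),np.sin(jyaw),0]);y=np.array([0,0,-1.]);x=np.cross(y,z)
    return Ro.from_matrix(np.c_[x,y,z])
def step(pos,jdeg):
    s=arm.read_state(); R=Ro.from_quat(s['ee_rot'])
    d=R.inv().apply(np.array(pos)-s['position'])/10
    print("pos",s['position'].round(1),"F",s['contact_force'].round(1),"w",round(s['gripper_width'],1),"t",s['clock'],"j",s['joints'].round(2))
    for k in(0,180):
        rv=(R.inv()*target(np.radians(jdeg+k))).as_rotvec(degrees=True)
        print("shift cm",d.round(2),"rotvec",rv.round(1))
E
python3 - <<'E'
from h import *
s=arm.read_state();print(Ro.from_quat(s['ee_rot']).as_matrix().round(2))
step([545,100,335],-8.4)
E
```

```text
[[ 0.95 -0.   -0.3 ]
 [ 0.3  -0.    0.95]
 [-0.   -1.   -0.  ]]
pos [ 187.6 -596.2  250.3] F [ 0.7 -0.1  0.5] w 85.8 t 0.75 j [-1.01  0.38  0.01  0.   -1.19 -0.26]
shift cm [54.99 -8.47 55.68] rotvec [  0.  115.9   0. ]
shift cm [54.99 -8.47 55.68] rotvec [  0.  -64.1  -0. ]
```

```bash
python3 -m inch '[[1,0,-5,4,0,0,0],[1,3,-8.5,7,0,-5,0],[1,55,-8.5,55.7,0,-64.1,0],[1,55,-8.5,55.7,0,-64.1,0],[1,55,-8.5,55.7,0,-64.1,0],[1,55,-8.5,55.7,0,-64.1,0],[1,55,-8.5,55.7,0,-64.1,0],[1,55,-8.5,55.7,0,-64.1,0],[1,55,-8.5,55.7,0,-64.1,0],[1,55,-8.5,55.7,0,-64.1,0],[1,55,-8.5,55.7,0,-64.1,0],[1,55,-8.5,55.7,0,-64.1,0],[1,55,-8.5,55.7,0,-64.1,0],[1,55,-8.5,55.7,0,-64.1,0],[1,55,-8.5,55.7,0,-64.1,0],[1,55,-8.5,55.7,0,-64.1,0],[1,55,-8.5,55.7,0,-64.1,0],[1,55,-8.5,55.7,0,-64.1,0],[1,55,-8.5,55.7,0,-64.1,0],[1,55,-8.5,55.7,0,-64.1,0]]'
python3 - <<'E'
from h import *
step([556,126,335],-8.4)
cv2.imwrite("pics/w1.png",arm.get_image("wrist")[:,:,::-1])
E
```

```text
clock: 2.42
position: [546.3, 103.4, 335.2]
ee_rot: [0.535, 0.463, -0.462, -0.535]
contact_force: [0.0, 0.2, 1.1]
gripper_width: 85.2
pos [546.3 103.4 335.2] F [0.  0.2 1.1] w 85.2 t 2.4167 j [ 0.48  0.22 -0.02 -0.   -1.34 -0.62]
shift cm [ 2.37  0.02 -0.63] rotvec [   0.  -179.9   -0. ]
shift cm [ 2.37  0.02 -0.63] rotvec [0.  0.1 0. ]
```

View pics/w1.png

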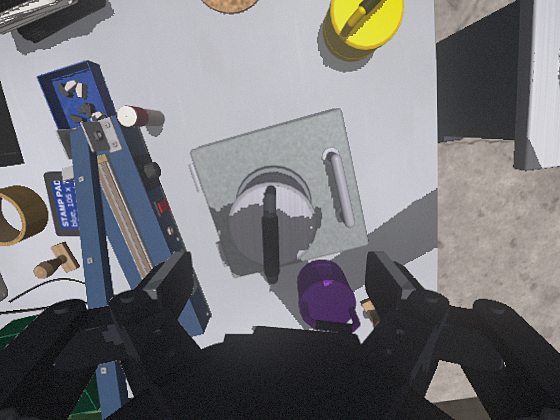

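```bash
python3 - <<'E'
from h import *
im=arm.get_image("wrist");p=arm.camera_params("wrist")
np.savez("w1.npz",**p)
cv2.imwrite("pics/w1z.png",cv2.resize(im[100:300,180:380],None,fx=3,fy=3,interpolation=cv2.INTER_CUBIC)[:,:,::-1])
# predicted
c=np.array([556,126,241.]);d=np.array([7.2,48.5,0]);d/=np.linalg.norm(d)
print("pred handle -25,0,25",(proj(p,[c-25*d,c,c+25*d])-[180,100])*3)
P=[[469.3,154.2,138],[477.3,72,138]];print((proj(p,P)-[180,100])*3)
E
```

```text
pred handle -25,0,25 [[271.73646853 340.61837947]
 [271.94342001 430.02165702]
 [272.15463303 514.31598646]]
[[510.82379318 365.45529433]
 [471.29344548 155.53456196]]
```

View pics/w1z.png

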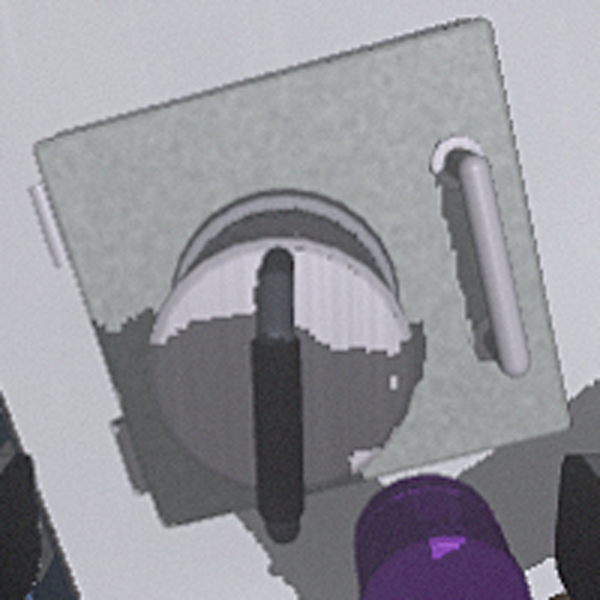

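```bash
python3 -m inch '[[1,2.36,0,-0.53,0,0,0],[1,2.36,3,-0.53,0,0,0],[1,2.36,6,-0.53,0,0,0],[1,2.36,8,-0.53,0,0,0],[1,2.36,9.4,-0.53,0,0,0],[1,2.36,9.4,-0.53,0,0,0],[1,2.36,9.4,-0.53,0,0,0]]'
python3 - <<'E'
from h import *
step([555,126,241],-8.4)
cv2.imwrite("pics/w2.png",arm.get_image("wrist")[:,:,::-1])
E
```

```text
clock: 3.1
position: [553.6, 122.2, 241.3]
ee_rot: [0.536, 0.461, -0.462, -0.535]
contact_force: [0.7, 0.1, 0.8]
gripper_width: 85.2
pos [553.6 122.2 241.3] F [0.7 0.1 0.8] w 85.2 t 3.1 j [ 0.5   0.29 -0.15  0.   -1.13 -0.65]
shift cm [ 0.4   0.03 -0.08] rotvec [ 1.000e-01  1.799e+02 -1.000e-01]
shift cm [ 0.4   0.03 -0.08] rotvec [-0.  -0.1 -0.1]
```

View pics/w2.png

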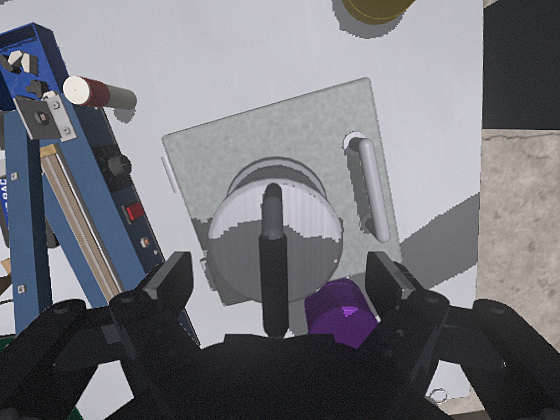

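```bash
python3 - <<'E'
from h import *
p=arm.camera_params("wrist")
c=np.array([555,126,241.]);d=np.array([7.2,48.5,0]);d/=np.linalg.norm(d)
print(proj(p,[c-25*d,c,c+25*d,arm.read_state()['position']]))
E
```

```text
[[277.49389978 229.16451637]
 [277.4873785  278.115711  ]
 [277.48369913 322.30709195]
 [277.95888499 272.81590313]]
```

```bash
python3 -m inch '[[1,0.55,0,-0.16,0,0,0],[1,0.55,0,-0.16,0,0,0],[0.3,0.55,0,-0.16,0,0,0],[0,0.55,0,-0.16,0,0,0],[0,0.55,0,-0.16,0,0,0],[0,0.55,0,-0.16,0,0,0],[0,0.55,0,-0.16,0,0,0],[0,0.55,0,-0.16,0,0,0],[0,0.55,0,-0.16,0,0,0]]'
python3 - <<'E'
from h import *
step([555,126,241],-8.4)
cv2.imwrite("pics/w3.png",arm.get_image("wrist")[:,:,::-1])
E
```

```text
clock: 3.9
position: [556.3, 127.7, 241.5]
ee_rot: [0.536, 0.462, -0.462, -0.535]
contact_force: [0.2, -1.2, 0.7]
gripper_width: 10.9
pos [556.3 127.7 241.5] F [ 0.2 -1.2  0.7] w 10.9 t 3.9 j [ 0.51  0.3  -0.14  0.   -1.13 -0.66]
shift cm [-0.19  0.05  0.11] rotvec [  0. 180.   0.]
shift cm [-0.19  0.05  0.11] rotvec [ 0. -0. -0.]
```

View pics/w3.png

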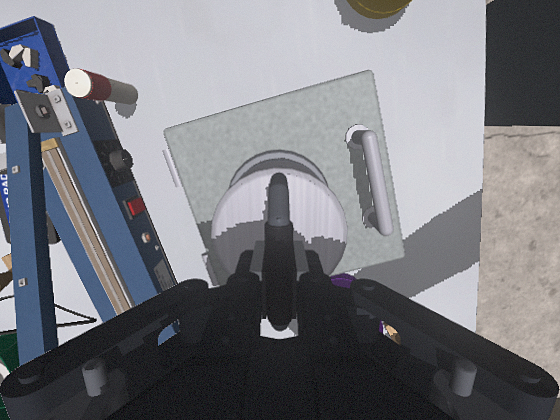

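```bash
python3 -m inch '[[0,0,-0.3,0,0,0,0],[0,0,-0.8,0,0,0,0],[0,0,-1.5,0,0,0,0],[0,0,-2.5,0,0,0,0],[0,0,-3.5,0,0,0,0],[0,0,-4.5,0,0,0,0],[0,0,-5.5,0,0,0,0],[0,0,-6,0,0,0,0],[0,0,-6,0,0,0,0],[0,0,-6,0,0,0,0]]'
python3 - <<'E'
from h import *
s=arm.read_state();print(s['wrist_torque'])
step([572.2,-181.6,301.5],-8.4)
for n in("side","top","wrist"):
  im=arm.get_image(n)
  if n=="side": cv2.imwrite("pics/s4.png",cv2.resize(im[130:330,200:360],None,fx=3.5,fy=3,interpolation=cv2.INTER_CUBIC)[:,:,::-1])
  else:cv2.imwrite(f"pics/{n}4.png",im[:,:,::-1])
E
```

```text
clock: 4.78
position: [556.0, 128.1, 301.5]
ee_rot: [-0.535, -0.462, 0.462, 0.536]
contact_force: [0.5, -0.5, -6.5]
gripper_width: 10.9
[-0.04229119  0.03984896 -0.04066122]
pos [556.  128.1 301.5] F [ 0.5 -0.5 -6.5] w 10.9 t 4.7833 j [ 0.51  0.26 -0.04 -0.   -1.27 -0.66]
shift cm [-3.039e+01 -2.000e-02 -6.150e+00] rotvec [-1.0e-01  1.8e+02  0.0e+00]
shift cm [-3.039e+01 -2.000e-02 -6.150e+00] rotvec [ 0. -0.  0.]
```

View pics/s4.png

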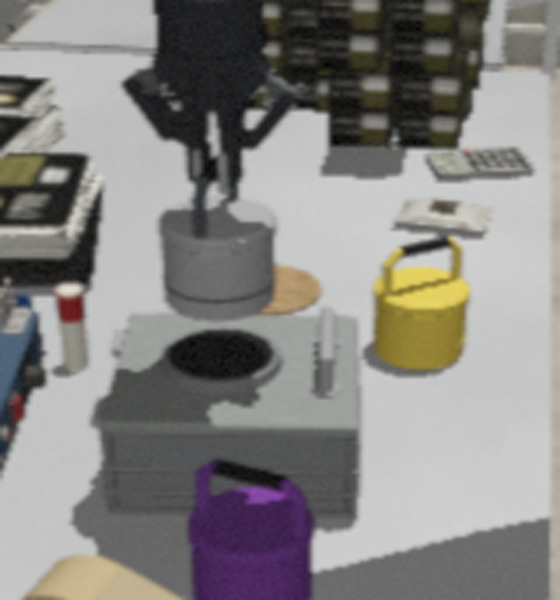

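View pics/top4.png

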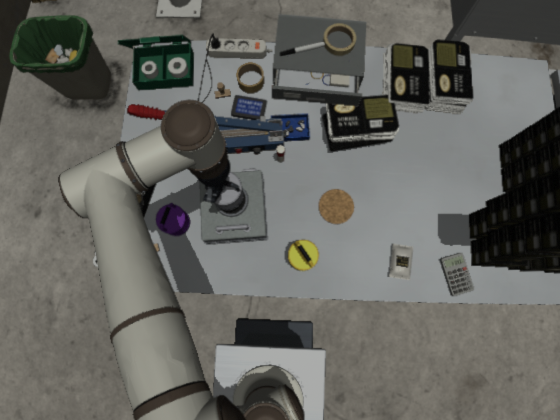

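View pics/wrist4.png

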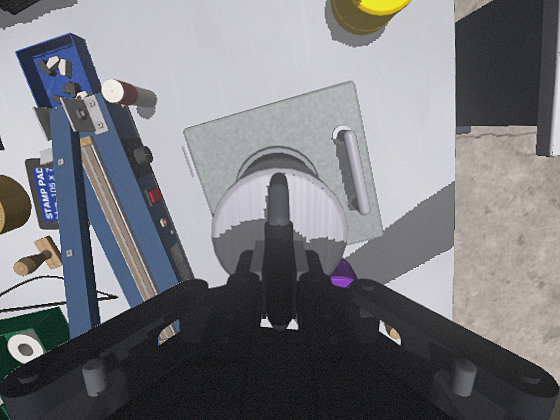

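```bash
python3 - <<'E'
from h import *
for n,box in(("top",(180,230,310,365)),("side",(215,240,262,300))):
    im=arm.get_image(n).astype(int);p=arm.camera_params(n)
    m=(im[:,:,0]-im[:,:,2]>25);k=np.zeros_like(m);k[box[0]:box[1],box[2]:box[3]]=1
    m&=k; v,u=np.nonzero(m)
    X=onz(p,np.c_[u,v],5)
    print(n,len(u),X.mean(0),X.min(0),X.max(0))
    h=cv2.convexHull(X[:,:2].astype(np.float32));print(cv2.minEnclosingCircle(h))
E
```

```text
top 970 [ 572.86299202 -181.4956749     5.        ] [ 519.79058491 -233.92439082    5.        ] [ 626.64630705 -129.254643      5.        ]
((572.9937133789062, -181.7088623046875), 54.453826904296875)
side 187 [ 547.45760466 -175.84868497    5.        ] [ 519.68599323 -230.98128248    5.        ] [ 574.15140817 -122.06535398    5.        ]
((562.9760131835938, -176.83053588867188), 54.76533889770508)
```

```bash
python3 -m inch '[[0,-0.8,0,-0.16,0,0,0],[0,-2.5,0,-0.5,0,0,0],[0,-5,0,-1,0,0,0],[0,-8,0,-1.6,0,0,0],[0,-11,0,-2.2,0,0,0],[0,-14,0,-2.8,0,0,0],[0,-17,0,-3.4,0,0,0],[0,-20,0,-4.1,0,0,0],[0,-23,0,-4.7,0,0,0],[0,-25.5,0,-5.2,0,0,0],[0,-27.5,0,-5.6,0,0,0],[0,-29,0,-5.9,0,0,0],[0,-30,0,-6.1,0,0,0],[0,-30.35,0,-6.2,0,0,0],[0,-30.35,0,-6.2,0,0,0],[0,-30.35,2,-6.2,0,0,0],[0,-30.35,5,-6.2,0,0,0],[0,-30.35,8,-6.2,0,0,0],[0,-30.35,8,-6.2,0,0,0]]'
python3 - <<'E'
from h import *
step([573,-181,131],-8.4)
for n in("side","top","wrist"):
  im=arm.get_image(n)
  if n=="side": cv2.imwrite("pics/s5.png",cv2.resize(im[130:330,200:360],None,fx=3.5,fy=3,interpolation=cv2.INTER_CUBIC)[:,:,::-1])
  else:cv2.imwrite(f"pics/{n}5.png",im[:,:,::-1])
E
```

```text
clock: 6.62
position: [569.0, -179.1, 214.3]
ee_rot: [-0.531, -0.459, 0.465, 0.54]
contact_force: [-3.6, 1.3, -8.9]
gripper_width: 10.9
pos [ 569.  -179.1  214.3] F [-3.6  1.3 -8.9] w 10.9 t 6.6167 j [-0.04  0.37 -0.11 -0.   -1.11 -0.11]
shift cm [-0.15  8.32 -0.54] rotvec [ -0.2 179.9  -1.3]
shift cm [-0.15  8.32 -0.54] rotvec [-0.8 -0.   0.1]
```

View pics/s5.png

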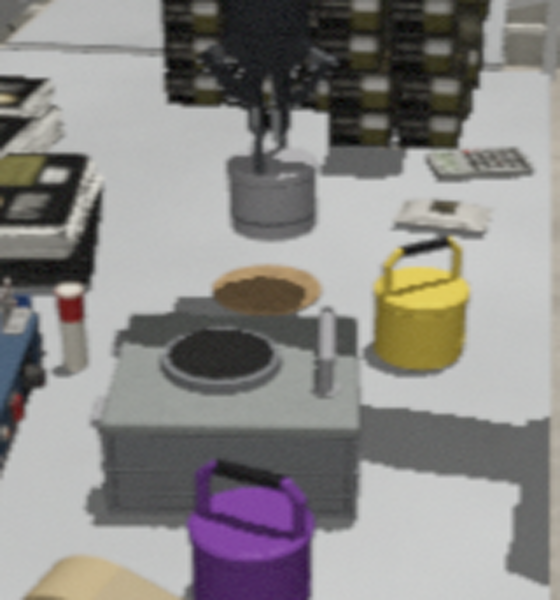

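View pics/wrist5.png

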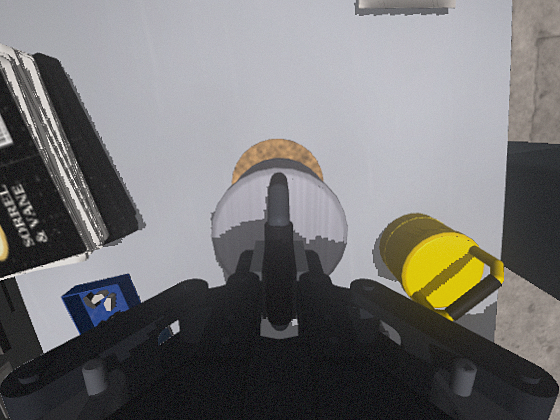

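View pics/top5.png

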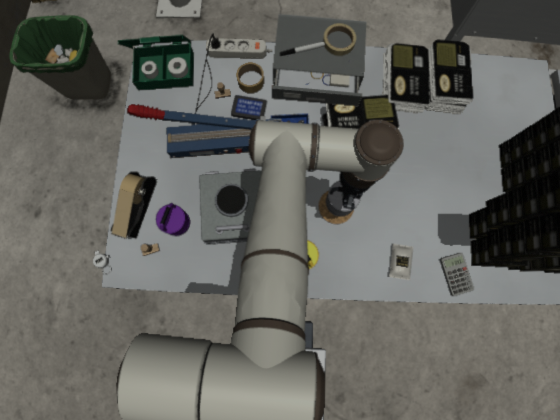

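```bash
python3 -m inch '[[0,0,0,0,0,0,0],[0,0,0,0,0,0,0],[0,0,0,0,0,0,0],[0,0,0,0,0,0,0]]'
python3 - <<'E'
from h import *
step([573,-181,131],-8.4)
im=arm.get_image("wrist");p=arm.camera_params("wrist");s=arm.read_state()['position']
# expected canister top outline & mat outline
a=np.linspace(0,2*np.pi,200)
o=im.copy()
C=s+np.array([0,0,-45.]);pts=C+43.5*np.c_[np.cos(a),np.sin(a),0*a]
for x in proj(p,pts): cv2.circle(o,tuple(int(t) for t in x.round()),0,(255,0,0),-1)
for x in proj(p,[573,-181.5,5]+55*np.c_[np.cos(a),np.sin(a),0*a]): cv2.circle(o,tuple(int(t) for t in x.round()),0,(0,0,255),-1)
cv2.imwrite("pics/w6.png",cv2.resize(o[110:310,180:380],None,fx=3,fy=3)[:,:,::-1])
E
```

```text
clock: 7.1
position: [573.4, -181.4, 222.5]
ee_rot: [0.536, 0.462, -0.461, -0.535]
contact_force: [-0.5, 0.1, -6.1]
gripper_width: 11.0
pos [ 573.4 -181.4  222.5] F [-0.5  0.1 -6.1] w 11.0 t 7.1 j [-0.04  0.36 -0.1   0.   -1.11 -0.11]
shift cm [0.03 9.15 0.06] rotvec [ -0.  180.    0.2]
shift cm [0.03 9.15 0.06] rotvec [ 0.1 -0.   0. ]
```

View pics/w6.png

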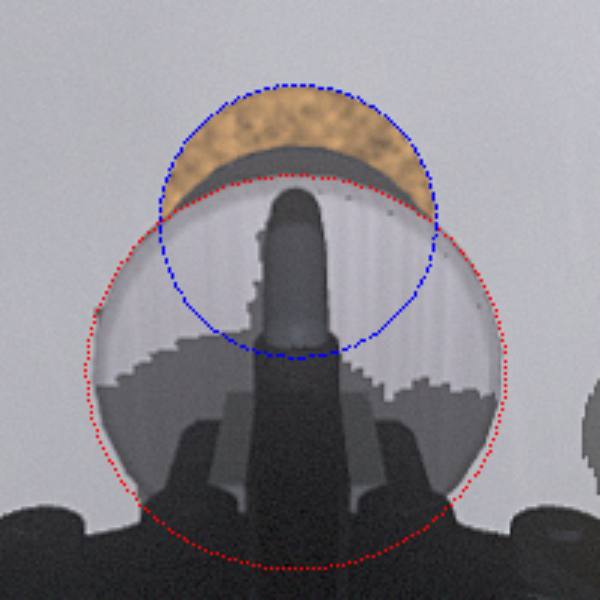

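```bash
python3 -m inch '[[0,0,1,0,0,0,0],[0,0,3,0,0,0,0],[0,0,5,0,0,0,0],[0,0,6.5,0,0,0,0],[0,0,7.6,0,0,0,0],[0,0,8.3,0,0,0,0],[0,0,8.6,0,0,0,0],[0,0,8.6,0,0,0,0],[0,0,8.6,0,0,0,0]]'; python3 -m inch '[[0,0,0.1,0,0,0,0],[0,0,0.2,0,0,0,0],[0,0,0.3,0,0,0,0],[0,0,0.4,0,0,0,0],[0,0,0.4,0,0,0,0]]'
```

```text
clock: 7.9
position: [573.7, -181.5, 136.1]
ee_rot: [0.536, 0.462, -0.462, -0.535]
contact_force: [0.4, 0.4, -6.2]
gripper_width: 11.1
clock: 8.32
position: [572.8, -181.3, 131.2]
ee_rot: [-0.535, -0.462, 0.462, 0.535]
contact_force: [0.1, 0.2, -6.6]
gripper_width: 11.2
```

```bash
python3 -m inch '[[0,0,0.05,0,0,0,0],[0,0,0.1,0,0,0,0],[0,0,0.1,0,0,0,0]]';python3 -m inch '[[0,0,0.05,0,0,0,0],[0,0,0.05,0,0,0,0]]'
```

```text
clock: 8.57
position: [573.3, -181.4, 130.6]
ee_rot: [0.536, 0.462, -0.462, -0.535]
contact_force: [0.3, 0.1, -5.9]
gripper_width: 11.3
clock: 8.73
position: [573.4, -181.4, 130.6]
ee_rot: [0.536, 0.462, -0.462, -0.535]
contact_force: [-0.4, 0.3, -3.3]
gripper_width: 10.9
```

Contact beginning; a touch more, then open.

```bash
python3 -m inch '[[0,0,0.05,0,0,0,0],[0,0,0.05,0,0,0,0]]'; python3 -m inch '[[0.15,0,0,0,0,0,0],[0.3,0,0,0,0,0,0],[0.6,0,0,0,0,0,0],[1,0,0,0,0,0,0],[1,0,0,0,0,0,0],[1,0,0,0,0,0,0],[1,0,0,0,0,0,0]]'
python3 - <<'E'
from h import *
cv2.imwrite("pics/w7.png",arm.get_image("wrist")[:,:,::-1])
E
```

```text
clock: 8.9
position: [573.5, -181.4, 130.5]
ee_rot: [0.536, 0.462, -0.462, -0.535]
contact_force: [-1.7, 1.4, 1.7]
gripper_width: 11.2
clock: 9.48
position: [573.0, -181.4, 129.3]
ee_rot: [0.535, 0.462, -0.462, -0.535]
contact_force: [-0.0, -0.1, 0.5]
gripper_width: 83.3
```

View pics/w7.png

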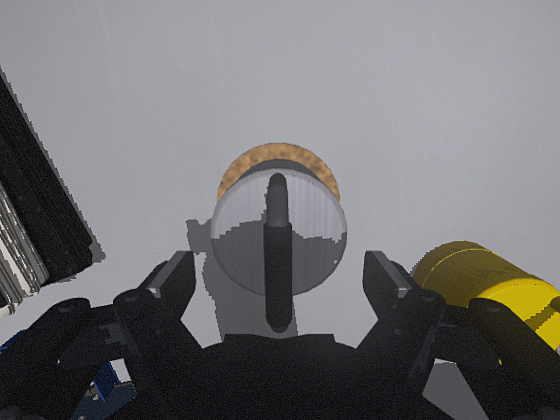

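```bash
python3 -m inch '[[1,0,-2,0,0,0,0],[1,0,-6,0,0,0,0],[1,0,-10,0,0,0,0],[1,0,-13,0,0,0,0],[1,4,-13,2,0,-2,0],[1,8,-13,4,0,-5,0],[1,12,-13,6,0,-8,0],[1,16,-13,8,0,-11,0],[1,20,-13,10,0,-14,0],[1,24,-12,12,0,-15.4,0],[1,26.5,-11,13.5,0,-15.4,0],[1,27.8,-10,14.2,0,-15.4,0],[1,27.8,-9,14.2,0,-15.4,0],[1,27.8,-9,14.2,0,-15.4,0],[1,27.8,-9,14.2,0,-15.4,0],[1,27.8,-9,14.2,0,-15.4,0]]'
python3 - <<'E'
from h import *
step([473,114,138],7)
im=arm.get_image("wrist");p=arm.camera_params("wrist")
cv2.imwrite("pics/w8.png",im[:,:,::-1])
cv2.imwrite("pics/w8z.png",cv2.resize(im[160:310,190:390],None,fx=4,fy=4,interpolation=cv2.INTER_CUBIC)[:,:,::-1])
P=[[469.3,154.2,138],[477.3,72,138],[473.3,113,138]];print((proj(p,P)-[190,160])*4)
t=arm.get_image("top");cv2.imwrite("pics/top8.png",t[:,:,::-1])
s=arm.get_image("side");cv2.imwrite("pics/side8.png",s[:,:,::-1])
E
```

```text
clock: 10.87
position: [474.0, 113.9, 219.9]
ee_rot: [0.469, 0.529, -0.529, -0.469]
contact_force: [0.2, 0.1, -0.5]
gripper_width: 85.7
pos [474.  113.9 219.9] F [ 0.2  0.1 -0.5] w 85.7 t 10.8667 j [ 0.57  0.18 -0.37  0.   -1.03 -0.45]
shift cm [0.02 8.19 0.1 ] rotvec [0.000e+00 1.799e+02 1.000e-01]
shift cm [0.02 8.19 0.1 ] rotvec [ 0.1 -0.1 -0. ]
[[353.34347549 436.8603055 ]
 [364.5190316   13.52340059]
 [358.71713117 235.46946106]]
```

View pics/w8z.png

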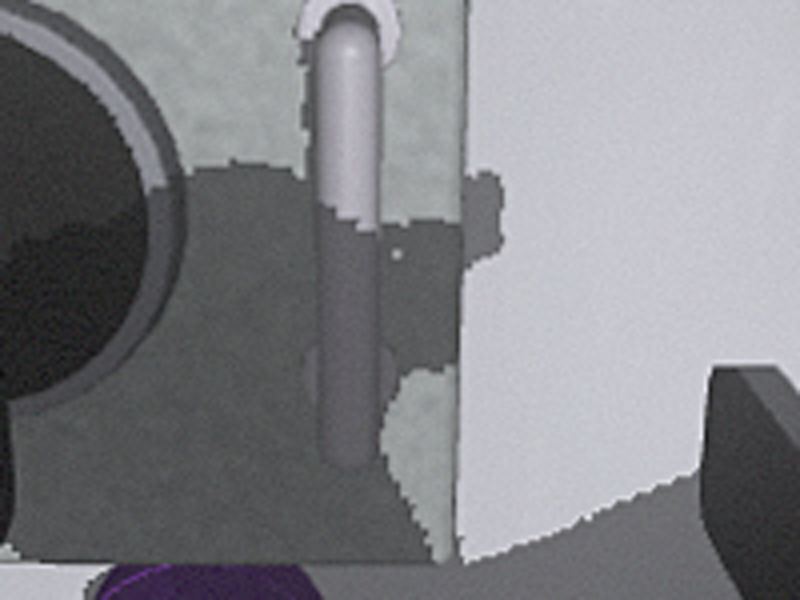

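View pics/side8.png

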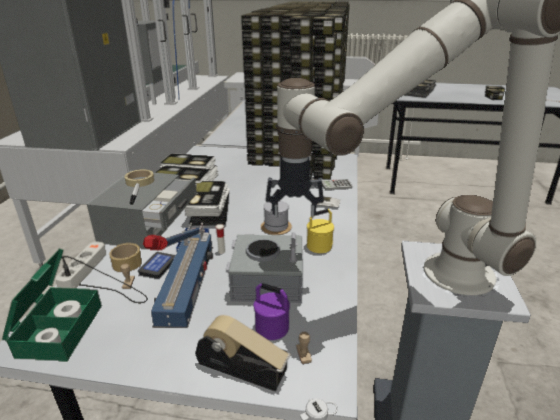

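View pics/top8.png

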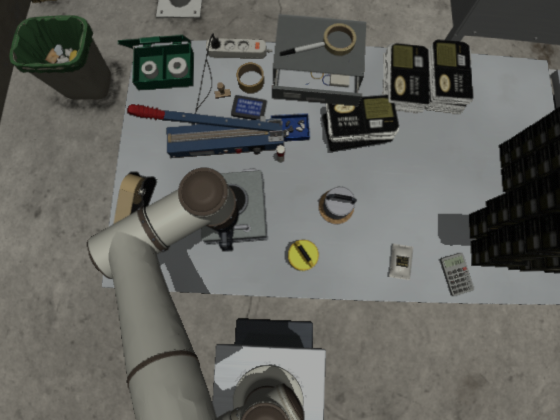

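```bash
python3 -m inch '[[0.45,0,0,-0.06,0,0,0],[0.45,0,1.5,-0.06,0,0,0],[0.45,0,4,-0.06,0,0,0],[0.45,0,6,-0.06,0,0,0],[0.45,0,7.3,-0.06,0,0,0],[0.45,0,8.1,-0.06,0,0,0],[0.45,0,8.1,-0.06,0,0,0],[0.45,0,8.1,-0.06,0,0,0]]'
python3 - <<'E'
from h import *
step([474.7,114,138],7)
im=arm.get_image("wrist")
cv2.imwrite("pics/w9.png",im[:,:,::-1])
E
```

```text
clock: 11.68
position: [474.4, 114.5, 138.6]
ee_rot: [0.469, 0.529, -0.529, -0.469]
contact_force: [-0.8, -0.3, 0.3]
gripper_width: 38.3
pos [474.4 114.5 138.6] F [-0.8 -0.3  0.3] w 38.3 t 11.6833 j [ 0.57  0.27 -0.48  0.   -0.82 -0.45]
shift cm [-0.05  0.06 -0.03] rotvec [  0. 180.   0.]
shift cm [-0.05  0.06 -0.03] rotvec [ 0. -0. -0.]
```

View pics/w9.png

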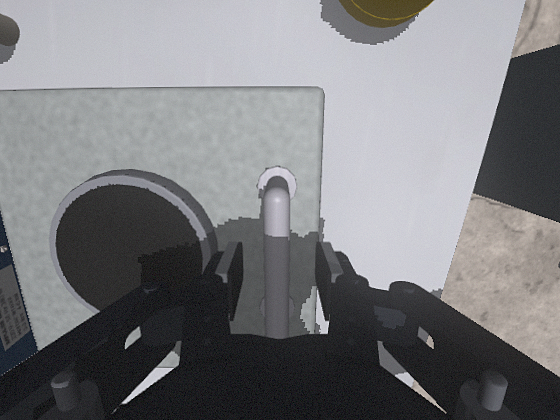

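Bar (u≈276) is centred between the pads (243–317), aligned. Close.

```bash
python3 -m inch '[[0.2,0,0,-0.03,0,0,0],[0,0,0,-0.03,0,0,0],[0,0,0,-0.03,0,0,0],[0,0,0,-0.03,0,0,0],[0,0,0,-0.03,0,0,0],[0,0,0,-0.03,0,0,0]]'; python3 -m inch '[[0,0,-0.05,-0.02,0.2,0,0],[0,0,-0.1,-0.04,0.35,0,0],[0,0,-0.15,-0.06,0.5,0,0],[0,0,-0.2,-0.08,0.7,0,0],[0,0,-0.2,-0.08,0.7,0,0]]'
```

```text
clock: 12.23
position: [475.4, 115.0, 139.4]
ee_rot: [0.469, 0.531, -0.529, -0.468]
contact_force: [3.0, -1.2, 4.4]
gripper_width: 10.3
clock: 12.65
position: [475.5, 115.0, 139.6]
ee_rot: [-0.466, -0.526, 0.532, 0.472]
contact_force: [5.5, -0.1, -1.9]
gripper_width: 9.9
```

```bash
python3 -m inch '[[0,0,-0.05,0,0.1,0,0],[0,0,-0.1,0,0.2,0,0],[0,0,-0.1,0,0.2,0,0]]'; python3 -m inch '[[0,0,-0.05,0,0.1,0,0],[0,0,-0.1,0,0.2,0,0],[0,0,-0.1,0,0.2,0,0]]'
```

```text
clock: 12.9
position: [475.5, 115.0, 139.8]
ee_rot: [-0.465, -0.525, 0.533, 0.473]
contact_force: [7.7, 0.1, -8.2]
gripper_width: 9.8
clock: 13.15
position: [475.6, 115.1, 140.0]
ee_rot: [-0.464, -0.524, 0.534, 0.474]
contact_force: [9.2, 0.4, -13.1]
gripper_width: 10.1
```

```bash
python3 -m inch '[[0,0,-0.05,-0.03,0,0,0],[0,0,-0.1,-0.06,0,0,0],[0,0,-0.1,-0.06,0,0,0]]'; python3 -m inch '[[0,0,-0.03,-0.02,0,0,0],[0,0,-0.06,-0.04,0,0,0],[0,0,-0.06,-0.04,0,0,0]]'
```

```text
clock: 13.4
position: [475.6, 115.0, 140.3]
ee_rot: [-0.464, -0.524, 0.534, 0.474]
contact_force: [9.7, 0.2, -16.6]
gripper_width: 10.0
clock: 13.65
position: [475.7, 115.0, 140.4]
ee_rot: [-0.464, -0.524, 0.534, 0.474]
contact_force: [11.0, -0.0, -18.9]
gripper_width: 10.2
```

```bash
python3 -m inch '[[0,0,-0.03,-0.05,0,0,0],[0,0,-0.05,-0.1,0,0,0],[0,0,-0.05,-0.1,0,0,0]]'; python3 -m inch '[[0,0,-0.03,-0.02,0,0,0],[0,0,-0.06,-0.04,0,0,0],[0,0,-0.06,-0.04,0,0,0]]'
python3 -c "
from h import *
s=arm.read_state();print(s['wrist_torque'],s['joint_efforts'])"
```

```text
clock: 13.9
position: [475.7, 115.0, 140.4]
ee_rot: [-0.463, -0.523, 0.535, 0.475]
contact_force: [8.3, 1.3, -18.0]
gripper_width: 9.8
clock: 14.15
position: [475.7, 115.0, 140.5]
ee_rot: [-0.463, -0.523, 0.535, 0.475]
contact_force: [7.5, 1.7, -20.9]
gripper_width: 9.9
[ 0.45850639 -2.53382805 -0.03523638] [ 1.75111131e-01 -3.92875707e+01  1.68708444e+01  4.21471015e+00
 -2.38883436e+00 -2.22498388e-02]
```

```bash
python3 -m inch '[[0,0,-0.03,-0.05,0,0,0],[0,0,-0.06,-0.1,0,0,0],[0,0,-0.06,-0.1,0,0,0]]'; python3 -m inch '[[0,0,-0.03,-0.03,0,0,0],[0,0,-0.06,-0.06,0,0,0],[0,0,-0.06,-0.06,0,0,0]]'
```

```text
clock: 14.4
position: [475.8, 115.0, 140.6]
ee_rot: [-0.463, -0.522, 0.536, 0.476]
contact_force: [5.7, 2.2, -21.2]
gripper_width: 10.0
clock: 14.65
position: [475.8, 115.0, 140.7]
ee_rot: [-0.463, -0.521, 0.536, 0.476]
contact_force: [5.2, 2.8, -22.4]
gripper_width: 9.7
```

```bash
python3 -m inch '[[0,0,-0.03,-0.02,0,0,0],[0,0,-0.06,-0.04,0,0,0],[0,0,-0.1,-0.06,0,0,0],[0,0,-0.1,-0.06,0,0,0]]'; python3 -m inch '[[0,0,-0.03,-0.02,0,0,0],[0,0,-0.06,-0.04,0,0,0],[0,0,-0.1,-0.06,0,0,0],[0,0,-0.1,-0.06,0,0,0]]'
```

```text
clock: 14.98
position: [475.9, 115.0, 140.9]
ee_rot: [-0.462, -0.521, 0.536, 0.477]
contact_force: [7.0, 2.6, -26.8]
gripper_width: 9.9
clock: 15.32
position: [476.0, 114.9, 141.0]
ee_rot: [-0.462, -0.52, 0.537, 0.477]
contact_force: [5.3, 3.8, -29.4]
gripper_width: 9.9
```

```bash
python3 - <<'E'
from h import *
s=arm.read_state();print(s['wrist_torque'],s['contact_force'],Ro.from_quat(s['ee_rot']).as_matrix().round(3))
cv2.imwrite("pics/w10.png",arm.get_image("wrist")[:,:,::-1])
cv2.imwrite("pics/s10.png",cv2.resize(arm.get_image("side")[130:330,200:360],None,fx=4.5,fy=3,interpolation=cv2.INTER_CUBIC)[:,:,::-1])
E
```

```text
[ 1.05407481 -2.18464033 -0.0050719 ] [  5.33790853   3.79855193 -29.37982136] [[-0.118 -0.031 -0.993]
 [ 0.993 -0.003 -0.118]
 [ 0.    -1.     0.031]]
```

View pics/w10.png

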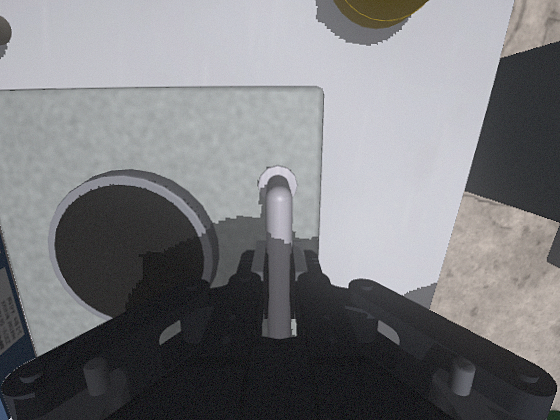

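View pics/s10.png

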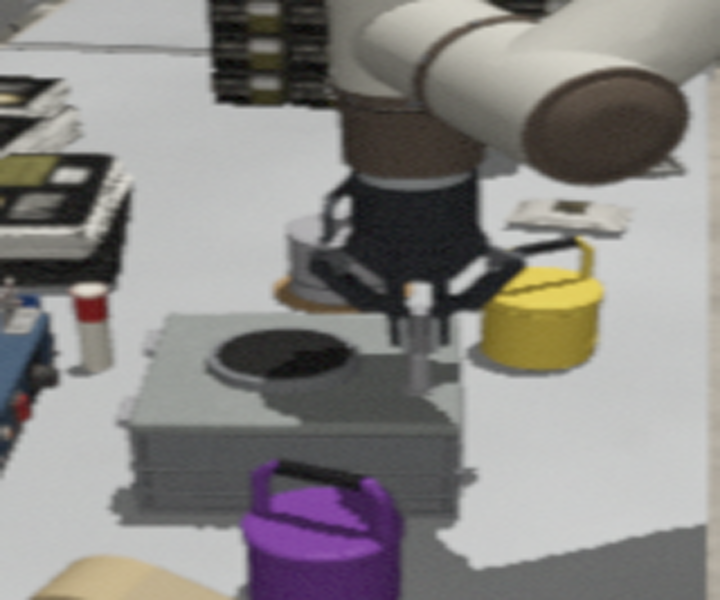

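```bash
python3 -m inch '[[0,0,0,0,0,0,0],[0,0,0,0,0,0,0],[0,0,0,0,0,0,0],[0,0,0,0,0,0,0],[0,0,0,0,0,0,0],[0,0,0,0,0,0,0]]'; python3 - <<'E'
from h import *
ims=[arm.get_image("wrist") for _ in range(1)]
a=cv2.imread("pics/w9.png")[:,:,::-1]; 
cv2.imwrite("pics/cmp.png",cv2.resize(np.hstack([a[150:330,210:340],ims[0][150:330,210:340]]),None,fx=3,fy=3)[:,:,::-1])
E
```

```text
clock: 15.92
position: [475.9, 114.9, 141.1]
ee_rot: [-0.462, -0.52, 0.537, 0.477]
contact_force: [5.9, 3.5, -29.5]
gripper_width: 9.7
```

View pics/cmp.png

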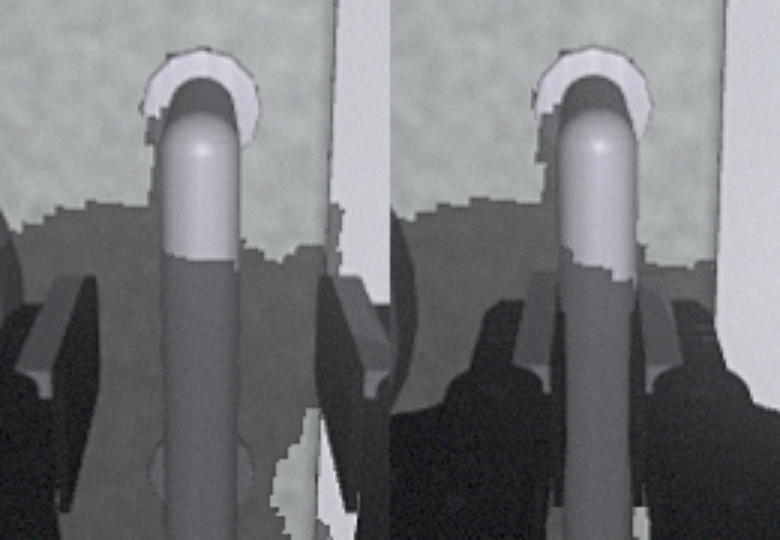

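```bash
python3 -m inch '[[0,0,-0.03,0,0,0,0],[0,0,-0.06,0,0,0,0],[0,0,-0.1,0,0,0,0],[0,0,-0.1,0,0,0,0]]'; python3 -m inch '[[0,0,-0.03,-0.02,0,0,0],[0,0,-0.06,-0.04,0,0,0],[0,0,-0.1,-0.06,0,0,0],[0,0,-0.1,-0.06,0,0,0]]'
python3 -c "
from h import *
s=arm.read_state();print(s['wrist_torque'])"
```

```text
clock: 16.3
position: [476.0, 114.9, 141.2]
ee_rot: [-0.462, -0.52, 0.537, 0.477]
contact_force: [7.5, 3.3, -33.8]
gripper_width: 9.5
clock: 16.63
position: [476.0, 114.9, 141.3]
ee_rot: [-0.462, -0.52, 0.537, 0.478]
contact_force: [8.3, 4.2, -37.6]
gripper_width: 10.1
[ 1.14395902 -2.96029325  0.05063331]
```

```bash
python3 - <<'E'
from h import *
a=cv2.imread("pics/side8.png",0);b=cv2.cvtColor(arm.get_image("side"),cv2.COLOR_RGB2GRAY)
o=np.hstack([a[225:305,225:310],b[225:305,225:310]])
cv2.imwrite("pics/cmp2.png",cv2.resize(o,None,fx=4.7,fy=4.7,interpolation=cv2.INTER_CUBIC))
# column profiles across front corner
for u in(285,290,295,299):
    print(u,a[262:282,u],b[262:282,u])
s=arm.read_state();print(s['joint_efforts'],s['contact_force'])
E
```

```text
285 [76 76 73 75 76 74 77 76 77 86 98 96 90 89 85 80 83 81 81 79] [78 73 77 77 77 73 76 77 82 92 97 93 89 75 84 85 84 86 85 86]
290 [76 76 74 76 76 70 76 75 79 85 97 94 92 90 81 83 83 80 83 83] [75 75 77 76 74 75 77 78 80 92 98 96 88 76 82 84 83 82 82 82]
295 [ 87  97 117  90  76  82  76  76  77  82  95  94  93  87  79  83  80  82
  84  81] [146 133 122  81  77  78  77  77  74  92  97  92  86  73  83  83  83  84
  82  83]
299 [154 156 157 157 155 156 150 134 120  89  97  96  93  85  71  75  77  77
  77  75] [158 157 157 159 158 154 142  97  84  91  97  95  90  73  73  77  76  78
  78  79]
[-9.59074572e-01 -4.75545323e+01  2.12670010e+01  6.46684259e+00
 -3.08390178e+00 -4.23163665e-02] [  8.93647474   4.11810522 -37.41764472]
```

View pics/cmp2.png

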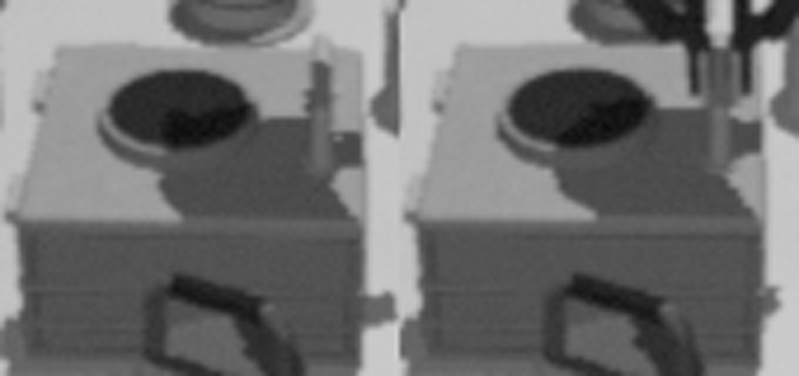

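```bash
python3 -m inch '[[0,0,0,-0.05,0,0,0],[0,0,0,-0.1,0,0,0],[0,0,0,-0.15,0,0,0],[0,0,0,-0.2,0,0,0],[0,0,0,-0.2,0,0,0]]'; python3 -m inch '[[0,0,-0.03,-0.05,0,0,0],[0,0,-0.05,-0.1,0,0,0],[0,0,-0.05,-0.15,0,0,0],[0,0,-0.05,-0.2,0,0,0],[0,0,-0.05,-0.2,0,0,0]]'
python3 -c "
from h import *
s=arm.read_state();print(s['wrist_torque'])"
```

```text
clock: 17.1
position: [476.1, 114.9, 141.2]
ee_rot: [-0.461, -0.518, 0.538, 0.479]
contact_force: [2.6, 4.9, -34.0]
gripper_width: 9.8
clock: 17.52
position: [476.1, 114.9, 141.2]
ee_rot: [-0.46, -0.517, 0.539, 0.48]
contact_force: [-2.3, 7.0, -31.2]
gripper_width: 9.5
[ 1.99551126  0.13455843 -0.06188473]
```

```bash
python3 -m inch '[[0,0.03,-0.05,-0.02,0,0,0],[0,0.06,-0.1,-0.04,0,0,0],[0,0.1,-0.15,-0.06,0,0,0],[0,0.1,-0.2,-0.06,0,0,0],[0,0.1,-0.2,-0.06,0,0,0]]'; python3 -m inch '[[0,0.03,-0.05,-0.02,0,0,0],[0,0.06,-0.1,-0.04,0,0,0],[0,0.1,-0.15,-0.06,0,0,0],[0,0.1,-0.15,-0.06,0,0,0]]'
python3 -c "
from h import *
s=arm.read_state();print(s['wrist_torque'])"
```

```text
clock: 17.93
position: [476.1, 114.9, 141.5]
ee_rot: [-0.46, -0.516, 0.54, 0.48]
contact_force: [1.6, 3.9, -39.5]
gripper_width: 10.1
clock: 18.27
position: [476.2, 115.0, 141.8]
ee_rot: [-0.46, -0.515, 0.541, 0.48]
contact_force: [4.3, 0.4, -45.4]
gripper_width: 9.8
[ 0.27081482 -1.85568716  0.05914419]
```

```bash
python3 - <<'E'
from h import *
cv2.imwrite("pics/w11.png",arm.get_image("wrist")[:,:,::-1])
cv2.imwrite("pics/s11.png",cv2.resize(arm.get_image("side")[180:320,220:350],None,fx=5,fy=4.2,interpolation=cv2.INTER_CUBIC)[:,:,::-1])
cv2.imwrite("pics/t11.png",cv2.resize(arm.get_image("top")[140:280,140:300],None,fx=4.5,fy=4,interpolation=cv2.INTER_CUBIC)[:,:,::-1])
print(arm.read_state()['joints'])
E
```

```text
[ 0.55906892  0.29147965 -0.43045869 -0.02147125 -0.89158801 -0.43019004]
```

View pics/w11.png

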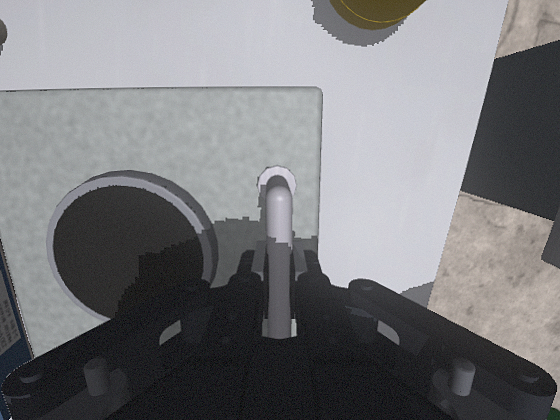

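View pics/s11.png

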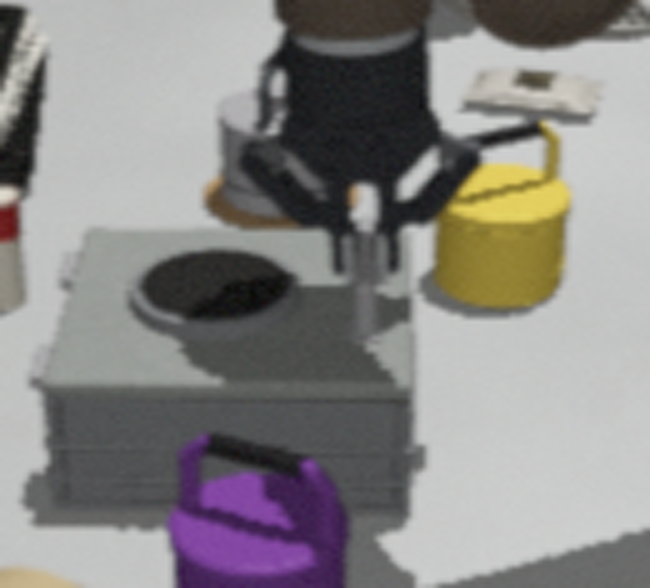

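View pics/t11.png

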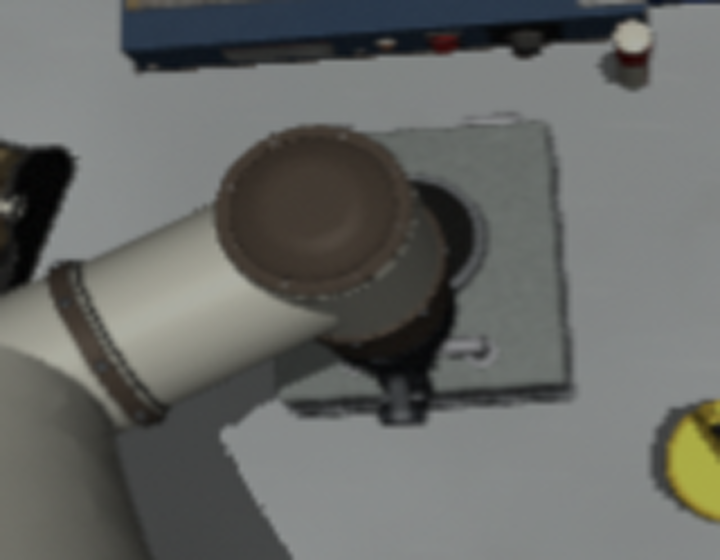

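```bash
cat > lidang.py <<'E'
from h import *
from scipy.optimize import least_squares
def meas(img0,pose0,img1,pose1,p,mask):
    K,D=KD(p)
    Rcw=cv2.Rodrigues(p['rvec'])[0]
    T=np.eye(4);T[:3,:3]=Rcw;T[:3,3]=p['tvec']
    def M(po): 
        m=np.eye(4);m[:3,:3]=Ro.from_quat(po[1]).as_matrix();m[:3,3]=po[0];return m
    C=T@M(pose1)  # cam<-tool
    T0=C@np.linalg.inv(M(pose0))
    p0=dict(p);p0['rvec']=cv2.Rodrigues(T0[:3,:3])[0].ravel();p0['tvec']=T0[:3,3]
    g0=cv2.cvtColor(img0,cv2.COLOR_RGB2GRAY);g1=cv2.cvtColor(img1,cv2.COLOR_RGB2GRAY)
    f=cv2.goodFeaturesToTrack(g0,300,0.01,5,mask=mask)
    q,st,e=cv2.calcOpticalFlowPyrLK(g0,g1,f,None,winSize=(15,15),maxLevel=3)
    ok=(st.ravel()==1)&(e.ravel()<8)
    return p0,f.reshape(-1,2)[ok],q.reshape(-1,2)[ok]
E
python3 - <<'E'
from lidang import *
s=arm.read_state();p=arm.camera_params("wrist")
i0=cv2.imread("pics/w9.png")[:,:,::-1].copy();i1=cv2.imread("pics/w11.png")[:,:,::-1].copy()
pose0=(np.array([474.4,114.5,138.6]),np.array([.469,.529,-.529,-.469]));pose1=(s['position'],s['ee_rot'])
m=np.zeros((420,560),np.uint8);m[80:240,20:330]=255
p0,a,b=meas(i0,pose0,i1,pose1,p,m)
X=onz(p0,a,104)
lid=np.c_[X]; hinge=np.array([636,135.8,90]);yaw=np.radians(7.);ax=np.array([-np.sin(yaw),np.cos(yaw),0])
for th in(0,.005,.01,.015,.02):
    Y=hinge+Ro.from_rotvec(ax*th).apply(X-hinge)
    r=b-proj(p,Y); print(th,np.median(r,0).round(2),np.median(np.abs(r),0).round(2),len(r))
r=b-proj(p,X)
for k in range(0,len(a),3): print(a[k].round(),X[k].round(),r[k].round(2))
E
```

```text
0 [-0.16  0.48] [0.46 0.65] 92
0.005 [-0.11  0.32] [0.32 0.58] 92
0.01 [0.17 0.2 ] [0.4  0.47] 92
0.015 [0.43 0.11] [0.71 0.4 ] 92
0.02 [ 0.75 -0.03] [1.09 0.39] 92
[216. 226.] [512. 107. 104.] [-3.28 -2.91]
[ 72. 201.] [595. 103. 104.] [0.25 0.03]
[147. 188.] [552.  90. 104.] [-3.34 -0.45]
[ 76. 198.] [593. 101. 104.] [0.24 0.02]
[ 80. 195.] [590.  98. 104.] [-0.27  0.26]
[294. 177.] [471.  74. 104.] [0.39 1.  ]
[ 56. 230.] [606. 122. 104.] [-0.02 -0.49]
[182. 199.] [532.  94. 104.] [3.3  4.51]
[269. 179.] [484.  77. 104.] [-0.39  0.69]
[141. 187.] [555.  90. 104.] [-4.17 -0.3 ]
[279. 175.] [479.  74. 104.] [0.05 0.64]
[320. 201.] [454.  85. 104.] [0.06 1.15]
[181. 211.] [532. 101. 104.] [-0.69  1.05]
[209. 219.] [516. 104. 104.] [-3.21 -2.91]
[187. 204.] [529.  96. 104.] [-0.75  0.59]
[ 93. 178.] [582.  88. 104.] [-0.61  0.29]
[206. 214.] [518. 101. 104.] [-2.8  -2.07]
[ 86. 192.] [587.  96. 104.] [-0.09  0.23]
[274. 166.] [482.  69. 104.] [-0.01  0.39]
[260. 177.] [489.  76. 104.] [-0.44  0.26]
[134. 186.] [559.  89. 104.] [0.66 0.65]
[122. 184.] [566.  89. 104.] [-0.55  0.4 ]
[322. 160.] [457.  63. 104.] [0.07 0.53]
[ 56. 239.] [607. 128. 104.] [-0.12 -0.12]
[197. 202.] [523.  94. 104.] [-1.42  0.16]
[120. 169.] [567.  81. 104.] [0.12 0.4 ]
[323. 115.] [460.  39. 104.] [-0.02  0.99]
[188. 191.] [528.  89. 104.] [0.07 1.6 ]
[320. 196.] [455.  83. 104.] [-0.81 27.49]
[125. 169.] [564.  80. 104.] [-0.64  0.44]
[321. 166.] [457.  66. 104.] [ 0.12 -0.42]
```

```bash
python3 -m inch '[[0,0,-0.05,-0.02,0,0,0],[0,0,-0.1,-0.05,0,0,0],[0,0,-0.15,-0.08,0,0,0],[0,0,-0.15,-0.08,0,0,0],[0,0,-0.15,-0.08,0,0,0]]'
python3 -c "
from h import *
s=arm.read_state();print(s['wrist_torque'],Ro.from_quat(s['ee_rot']).as_matrix()[0,1])"
```

```text
clock: 18.83
position: [476.3, 115.0, 142.2]
ee_rot: [-0.46, -0.514, 0.541, 0.481]
contact_force: [3.7, 0.5, -50.1]
gripper_width: 10.0
[ 0.41288697 -2.13032511  0.11242615] -0.0470576912612683
```

```bash
python3 - <<'E'
from h import *
p=arm.camera_params("side")
X0=np.array([[443,200.7,104],[443,200.7,103+6]]);print(proj(p,X0))
b=cv2.cvtColor(np.mean([arm.get_image("side") for _ in range(3)],0).astype(np.uint8),cv2.COLOR_RGB2GRAY).astype(float)
a=cv2.imread("pics/side8.png",0).astype(float)
for u0,u1 in((232,240),(240,250),(262,275),(275,285),(285,293),(293,299)):
    A=a[268:282,u0:u1].mean(1);B=b[268:282,u0:u1].mean(1)
    print(u0,A.round().astype(int),B.round().astype(int))
E
```

```text
[[301.10052668 270.56750368]
 [301.13901029 268.96525881]]
232 [154 155 150 133 104  92  85  83  81  81  82  80  80  81] [156 155 150 131 102  91  84  83  82  81  82  81  81  81]
240 [155 155 153 139 108  95  88  79  83  83  82  82  82  82] [156 156 152 134 104  93  86  82  83  83  83  83  83  83]
262 [77 79 86 97 99 94 88 79 83 83 83 82 82 82] [ 77  81  93 105  99  93  87  76  84  83  83  83  82  83]
275 [75 76 79 87 96 95 90 84 84 83 83 82 82 83] [77 77 84 96 96 94 87 73 84 83 83 82 83 83]
285 [76 75 77 84 97 95 92 89 83 83 82 82 82 82] [76 77 82 95 97 94 88 72 82 83 82 82 82 83]
293 [87 78 78 83 96 94 92 87 78 82 82 82 82 82] [101  96  85  94  95  93  86  70  80  83  83  83  82  82]
```

```bash
python3 -m inch '[[0,0,0,0,0,0,0],[0,0,0,0,0,0,0],[0,0,0,0,0,0,0],[0,0,0,0,0,0,0],[0,0,0,0,0,0,0],[0,0,0,0,0,0,0],[0,0,0,0,0,0,0],[0,0,0,0,0,0,0],[0,0,0,0,0,0,0],[0,0,0,0,0,0,0]]'
```

```text
clock: 19.82
position: [476.3, 115.0, 142.2]
ee_rot: [-0.46, -0.514, 0.541, 0.481]
contact_force: [4.2, 0.2, -50.2]
gripper_width: 9.7
```

```bash
python3 -m inch '[[0,0,-0.05,-0.02,0,0,0],[0,0,-0.1,-0.05,0,0,0],[0,0,-0.1,-0.05,0,0,0]]';python3 -m inch '[[0,0,-0.05,-0.02,0,0,0],[0,0,-0.1,-0.05,0,0,0],[0,0,-0.1,-0.05,0,0,0]]'
```

```text
clock: 20.07
position: [479.2, 115.3, 150.4]
ee_rot: [-0.461, -0.516, 0.541, 0.478]
contact_force: [-10.2, -1.7, -3.2]
gripper_width: 9.8
clock: 20.32
position: [480.1, 115.5, 153.0]
ee_rot: [-0.461, -0.517, 0.54, 0.478]
contact_force: [-7.7, -0.6, -7.8]
gripper_width: 9.8
```

```bash
python3 -m inch '[[0,0,-0.05,0,0.5,0,0],[0,0,-0.1,0,1,0,0],[0,0,-0.15,0,1.5,0,0],[0,0,-0.2,-0.03,2,0,0],[0,0,-0.25,-0.05,2.5,0,0],[0,0,-0.3,-0.08,3,0,0],[0,0,-0.35,-0.1,3.5,0,0],[0,0,-0.4,-0.12,4,0,0],[0,0,-0.4,-0.12,4,0,0],[0,0,-0.4,-0.12,4,0,0]]'
python3 - <<'E'
from h import *
s=arm.read_state();print(s['wrist_torque'],Ro.from_quat(s['ee_rot']).as_matrix()[:,1].round(3))
cv2.imwrite("pics/s12.png",cv2.resize(arm.get_image("side")[180:320,220:350],None,fx=5,fy=4.2,interpolation=cv2.INTER_CUBIC)[:,:,::-1])
E
```

```text
clock: 21.15
position: [482.2, 115.7, 158.0]
ee_rot: [-0.445, -0.499, 0.557, 0.493]
contact_force: [-7.7, -2.5, -4.8]
gripper_width: 9.9
[-0.60896162  1.74018978  0.11298416] [-0.106 -0.017 -0.994]
```

View pics/s12.png

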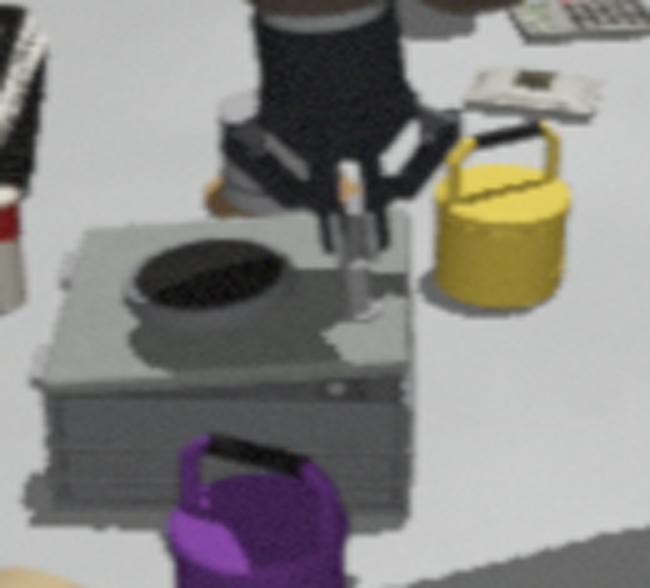

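```bash
python3 -m inch '[[0,0,-0.1,0.03,0.4,0,0],[0,0,-0.2,0.05,0.8,0,0],[0,0,-0.3,0.05,1.2,0,0],[0,0,-0.4,0.05,1.6,0,0],[0,0,-0.5,0.05,2.0,0,0],[0,0,-0.6,0.03,2.4,0,0],[0,0,-0.65,0.02,2.6,0,0],[0,0,-0.65,0.02,2.6,0,0],[0,0,-0.65,0.02,2.6,0,0]]'
python3 - <<'E'
from h import *
s=arm.read_state();print(s['wrist_torque'],Ro.from_quat(s['ee_rot']).as_matrix()[:,1].round(3))
im=arm.get_image("side");cv2.imwrite("pics/side13.png",im[:,:,::-1])
cv2.imwrite("pics/s13.png",cv2.resize(im[180:320,220:350],None,fx=5,fy=4.2,interpolation=cv2.INTER_CUBIC)[:,:,::-1])
p=arm.camera_params("side")
hin=np.array([636,135.8,90]);yaw=np.radians(7.);bx=np.array([np.cos(yaw),np.sin(yaw),0]);by=np.array([-bx[1],bx[0],0]);ez=np.array([0,0,1.])
for th in(0,.12,.14,.16,.18):
    r=Ro.from_rotvec(by*th)
    P=[hin+r.apply(-190*bx+90*by+14*ez),hin+r.apply(-190*bx+90*by),hin+r.apply(-165*bx+48*ez)]
    q=proj(p,P); print(th,((q-[220,180])*[5,4.2]).round(0).tolist(),P[2].round(1))
E
```

```text
clock: 21.95
position: [485.4, 116.2, 165.2]
ee_rot: [-0.434, -0.488, 0.567, 0.501]
contact_force: [-2.5, -5.9, -9.4]
gripper_width: 10.0
[-1.25234058  0.06992887  0.14744722] [-0.144 -0.021 -0.989]
0 [[418.0, 383.0], [417.0, 401.0], [371.0, 254.0]] [472.2 115.7 138. ]
0.12 [[413.0, 352.0], [416.0, 371.0], [358.0, 228.0]] [479.1 116.5 157.4]
0.14 [[412.0, 347.0], [415.0, 366.0], [356.0, 224.0]] [480.5 116.7 160.6]
0.16 [[410.0, 341.0], [414.0, 361.0], [353.0, 219.0]] [481.9 116.9 163.7]
0.18 [[408.0, 336.0], [413.0, 355.0], [350.0, 215.0]] [483.4 117.1 166.8]
```

View pics/s13.png

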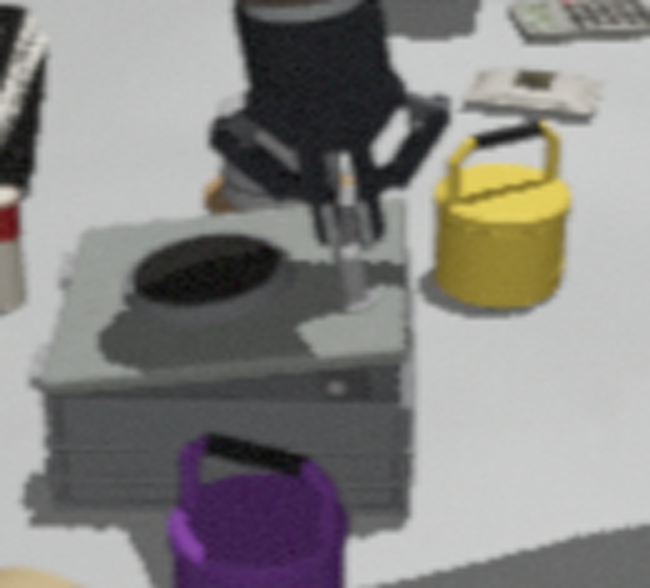

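```bash
python3 - <<'E'
from h import *
a=cv2.imread("pics/side8.png");b=cv2.imread("pics/side13.png")
z=lambda i:cv2.resize(i[240:290,270:310],None,fx=9,fy=11,interpolation=cv2.INTER_CUBIC)
cv2.imwrite("pics/z13.png",np.hstack([z(a),z(b)]))
ga=cv2.cvtColor(a,6);gb=cv2.cvtColor(b,6)
for u in(285,290,295): print(u,"A",ga[262:284,u].tolist(),"B",gb[252:284,u].tolist())
p=arm.camera_params("side")
hin=np.array([636,135.8,90]);yaw=np.radians(7.);bx=np.array([np.cos(yaw),np.sin(yaw),0]);by=np.array([-bx[1],bx[0],0]);ez=np.array([0,0,1.])
for th in(0,.12,.14,.16,.18):
    r=Ro.from_rotvec(by*th)
    for h in(14,0):
        q=proj(p,[hin+r.apply(-190*bx+90*by+h*ez),hin+r.apply(-120*bx+90*by+h*ez)])
        print(th,h,"v@290",(q[1,1]+(290-q[1,0])*(q[0,1]-q[1,1])/(q[0,0]-q[1,0])).round(2))
E
```

```text
285 A [76, 76, 74, 75, 76, 75, 77, 77, 77, 87, 99, 96, 91, 90, 86, 81, 84, 82, 81, 79, 82, 81] B [74, 78, 93, 133, 153, 152, 151, 153, 154, 155, 154, 152, 140, 112, 95, 87, 64, 57, 61, 73, 79, 72, 61, 68, 81, 83, 82, 84, 83, 82, 80, 85]
290 A [76, 76, 75, 76, 76, 71, 76, 75, 79, 85, 97, 95, 93, 90, 82, 84, 84, 81, 83, 83, 84, 80] B [128, 146, 134, 153, 154, 155, 154, 152, 153, 153, 155, 146, 124, 99, 93, 76, 55, 57, 52, 56, 57, 56, 58, 65, 82, 83, 85, 85, 81, 85, 84, 84]
295 A [88, 98, 117, 91, 76, 82, 77, 76, 77, 82, 96, 95, 94, 87, 79, 83, 81, 83, 85, 81, 82, 83] B [148, 154, 154, 155, 154, 153, 154, 155, 155, 153, 149, 139, 106, 93, 88, 67, 68, 71, 68, 66, 69, 64, 64, 69, 79, 82, 82, 82, 82, 81, 83, 79]
0 14 v@290 270.85
0 0 v@290 275.3
0.12 14 v@290 264.77
0.12 0 v@290 269.33
0.14 14 v@290 263.73
0.14 0 v@290 268.31
0.16 14 v@290 262.68
0.16 0 v@290 267.29
0.18 14 v@290 261.62
0.18 0 v@290 266.25
```

View pics/z13.png

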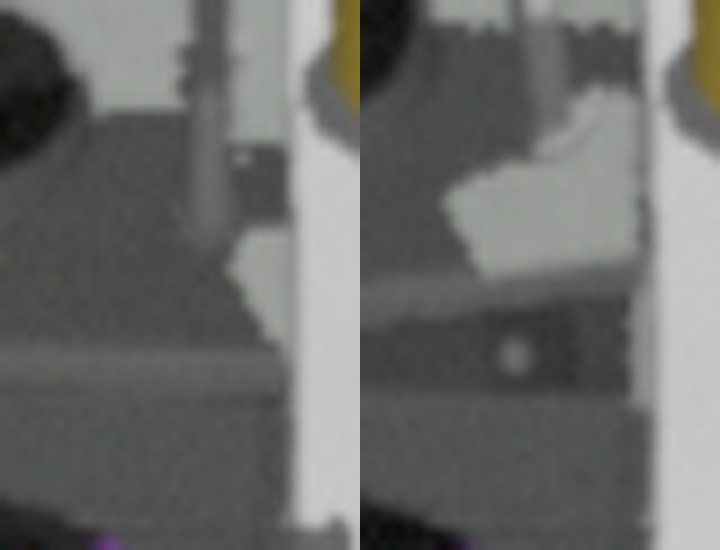

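```bash
python3 -m inch '[[0,-0.05,-0.05,-0.02,0.2,0,0],[0,-0.1,-0.1,-0.04,0.4,0,0],[0,-0.1,-0.1,-0.04,0.4,0,0],[0,-0.1,-0.1,-0.04,0.4,0,0],[0,-0.1,-0.1,-0.04,0.4,0,0],[0,-0.1,-0.1,-0.04,0.4,0,0],[0,-0.1,-0.1,-0.04,0.4,0,0]]'
python3 - <<'E'
from h import *
s=arm.read_state();print(s['wrist_torque'],Ro.from_quat(s['ee_rot']).as_matrix()[:,1].round(3))
b=arm.get_image("side");g=cv2.cvtColor(b,cv2.COLOR_RGB2GRAY)
for u in(285,290,295): print(u,g[258:272,u].tolist())
t=arm.get_image("top");cv2.imwrite("pics/t14.png",cv2.resize(t[140:290,130:370],None,fx=3.3,fy=3.3,interpolation=cv2.INTER_CUBIC)[:,:,::-1])
cv2.imwrite("pics/s14.png",cv2.resize(b[180:320,220:350],None,fx=5,fy=4.2,interpolation=cv2.INTER_CUBIC)[:,:,::-1])
cv2.imwrite("pics/w14.png",arm.get_image("wrist")[:,:,::-1])
E
```

```text
clock: 22.58
position: [486.3, 116.3, 167.0]
ee_rot: [-0.433, -0.487, 0.568, 0.503]
contact_force: [-6.6, -3.0, -7.4]
gripper_width: 9.6
[-0.68153396  1.02793406  0.08103065] [-0.15  -0.02  -0.988]
285 [152, 152, 153, 155, 153, 145, 124, 95, 92, 78, 55, 55, 61, 72]
290 [153, 153, 152, 154, 152, 135, 107, 96, 85, 59, 56, 56, 56, 59]
295 [154, 154, 155, 154, 142, 118, 96, 88, 74, 69, 68, 67, 66, 65]
```

View pics/t14.png

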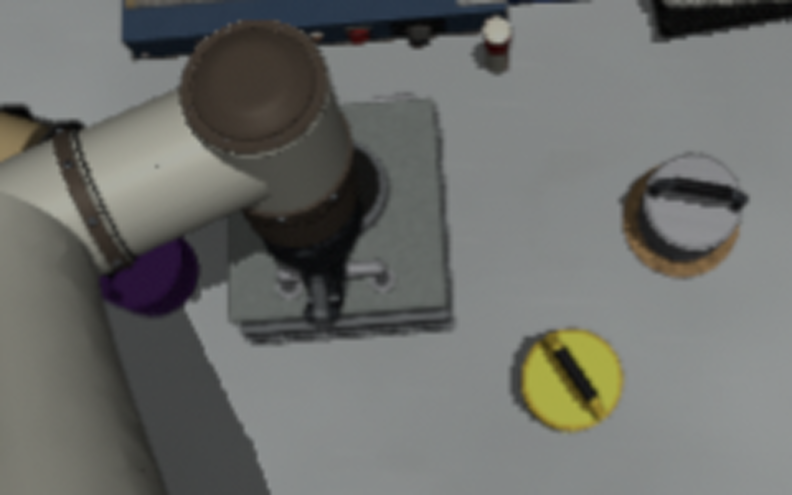

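View pics/w14.png

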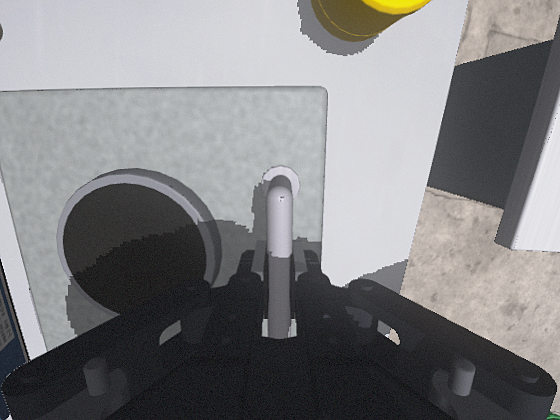

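View pics/s14.png

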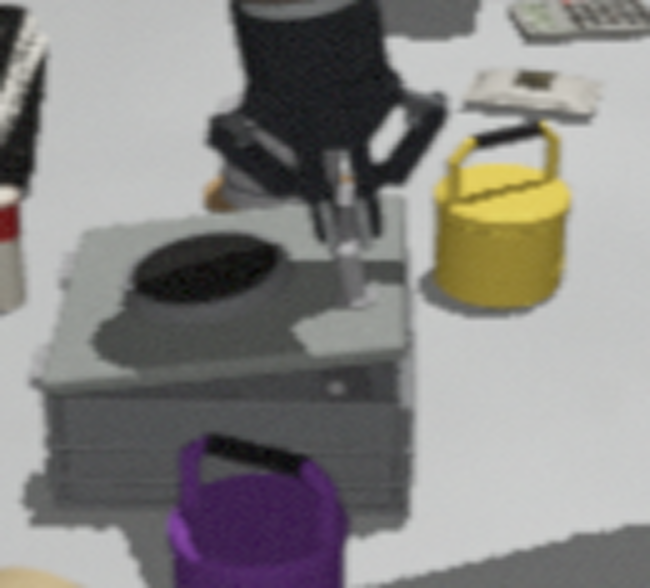

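```bash
python3 -m inch '[[0,0,0,0,0,0,0],[0,0,0,0,0,0,0],[0,0,0,0,0,0,0],[0,0,0,0,0,0,0],[0,0,0,0,0,0,0],[0,0,0,0,0,0,0]]' && python3 - <<'E'
from h import *
print(np.abs(arm.read_state()['joint_vel']).max())
p=arm.camera_params("top");im=arm.get_image("top")
for r in arm.masks_of("canister_grip","top"):
    v,u=np.nonzero(r['mask']);print(round(r['conf'],2),u.mean(),v.mean(),onz(p,[[u.mean(),v.mean()]],55).round())
print(arm.job_done())
E
```

```text
clock: 23.23
position: [486.3, 116.3, 167.0]
ee_rot: [-0.433, -0.487, 0.568, 0.503]
contact_force: [-6.4, -3.1, -8.2]
gripper_width: 9.6
0.002006753649870932
0.82 302.70125 255.01 [[415. -82.  55.]]
0.8 338.5180412371134 202.6958762886598 [[ 572. -182.   55.]]
0.58 176.78793774319067 225.07003891050584 [[486. 287.  55.]]
the job is handed in; nothing more can be done
None
```

The canister is on the cork mat and the arm is holding the lid ajar at about 30 mm. I handed the job in at about 23 s of the 58 s allowed; it gives no verdict, so whether it counts as a pass is unknown.

- **Canister:** I lifted it by its handle, set it down upright on the mat and let go. The last check puts it at about (572, −182) mm, against a mat centre of about (573, −181.5) mm. The purple and yellow look-alikes and the other things were not touched.
- **Lid:** I gripped the bar, pulled in small steps until the seal let go, then followed the hinge arc with the tool tilting along. At hand-in it was still gripped and steady (pose unchanged over 0.5 s, joint speeds about 0.002 rad/s).

Two readings did not agree with what I expected:
- **Seal force:** The seal needed about 50 N at the wrist sensor, not the stated 17 N. When it let go, the bar rose about 8 mm within 0.25 s and a further 2.6 mm in the next 0.25 s. That was a quick pop, though not a fling open.
- **Opening angle:** My estimates range from 0.15 to 0.18 rad, which is 28 to 34 mm at the front edge. The mean is about 0.165 rad, or 31 mm. At the end the lid pulled on the tool with about 8 N downwards and 6 N sideways, more than its stated weight, but steadily.

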